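# Slide the bob ring along the bent rod to its stop

## Task

On the physics bench, take the brass ring by its blue stem, slide it along the bent steel rod round both corners and press it gently against the sprung red ball at the far end for a moment. Then let go, leaving the ring at rest within a few millimetres of the ball. Keep the sliding gentle, never jamming or straining the rod, and leave the other things on the bench where they are.

Things in the scene. Friction and masses are not known exactly. Their poses are not given: they have to be found in the camera images.
- rail: Bent level steel rod, 8 mm diameter, centre line 130 mm above the table, on a post with round foot (84 mm at the start, 72 mm at the far end) at each end; posts end at the rod. Three straight legs, two sharp corners. Origin on the table under the start post; the first leg runs 100 mm from there along the rail's +x. Rigid: a few N sideways means the ring bears on it, pushing on soon jams it.
- first_corner (a point): Rod's centre line at the first corner; axes as rail. Here the rod turns left (to the rail's +y) by 35 to 65 degrees into a second leg 80 to 110 mm long, then turns right by 35 to 65 degrees into the last leg, with the red ball, ending at the far post 155 mm on. Angles and lengths differ each time and are not reported: see them, or feel them by the sideways force.
- ring: Brass ring threaded on the rod for good: 26 mm outside, 14 mm hole, 12 mm long; 3 mm play all round when centred. Origin at the hole's centre, x along the hole, z up. It hangs on the rod, origin 3 mm under the rod's centre line. Starts on the first leg, 30 to 60 mm from the start post. Brass mass (28 mm diameter) hangs below to 52 mm under the origin, keeping it upright. 0.11 to 0.18 kg.
- ring_stem (a point): Grip point on the ring's upright round blue stem (10 mm diameter, from 12 to 62 mm above the ring's origin), 42 mm above the ring's origin. Held, the ring must be turned with the rod: within about 20 degrees of the leg it is on, midway between the legs at a corner. Over 15 N between ring and rod strains the rod.
- stop: Red ball, 30 mm diameter, threaded by the last leg; origin at its centre on the rod's centre line, 60 to 110 mm past the second corner (differs each time). Its axes are turned at random about the vertical, they do not show the leg. Sprung along the leg: gives 1 mm per 0.7 N, 10 mm at most, returns slowly. When they touch, the ring's origin is about 20 mm from its centre.
- cup: White paper cup, 76 mm wide, 90 mm tall; bystander. Origin under its centre.
- spare_mass: Brass cylinder, 36 mm diameter, 30 mm tall; bystander. Origin under its centre.
- lunchbox: Open clear plastic box 160 x 120 x 55 mm; bystander. Origin under its centre.
- bottle: Green bottle, 66 mm diameter, 200 mm tall; bystander. Origin under its centre.

How it is judged:
By the outcome, as a careful person would: the job done as asked, in the order asked, and still so for the second after the job is handed in, with the robot touching nothing.
It also fails if it takes over 72 s, if anything falls off the work surface, if the arm or the gripper's body presses on something with over 40 N, if the wrist force passes 120 N, or if a joint passes its speed limit or range.

## Robot

A 6-joint arm with a two-finger parallel gripper is mounted at the origin on the work surface. World frame = base frame: x ahead of the robot, y to its left, z up, the work surface at z = 0. Lengths are in m, angles in rad, forces in N, time in s.
With the tool pointing down it reaches from about 0.425 to 0.95 m from the base axis. Payload 14.7 kg.
Tool frame: the origin (TCP) lies on the centre line of the jaws, within the pads' length; the fingertips stand 14 mm ahead of it and the grasp point (between the pads) lies 5 mm behind it (tips_ahead is the z of the fingertips in the tool frame, in m); z points along the fingers, y is the line along which they close (so a half turn about z gives the same grasp; the last joint's range is limited). The gripper opens to 85 mm and grips with 20 to 120 N. Pads are 22 mm wide; open, the fingers measure 114 mm over their backs; the gripper's body (76 mm by 85 mm) begins 54 mm behind the grasp point. The pads swing forward as they close: fully open they stand 13 mm farther back than shut.
Start: joints at [-0.047, 0.48, 1.596, -0, 1.065, -0.047], TCP at [0.65, 0, 0.245] pointing down, gripper open.
Joint ranges: [-2.75, 2.75], [-0.82, 2.05], [0.23, 2.67], [-1.56, 4.7], [0.09, 2.69], [-2.92, 2.92]. Speed limits (rad/s): [1.89, 1.89, 2.39, 3.01, 3.01, 3.01].

## Interface

Orientations are given as a rotation vector (axis times angle).
In Python, from workcell import * gives the robot as it stands.
- The arm moves only by the shell command python3 -m crank 'ROWS'. ROWS is a JSON object whose one key "increments" holds a list of rows, each a list of 7 numbers: the opening, from -1 (shut) to 1 (fully open), then the shift along the tool's x, y, z in m, then the turn, a rotation vector about the tool's x, y, z in rad. In form: {"increments": [[jaw, tx, ty, tz, ax, ay, az], ...]}. A call has 1 to 5 rows; each row is the pose to reach, as a shift and turn from the pose commanded when the call began, along the tool's axes at that moment; what a row does not reach only later rows make up. A row lasts 1/10 s, in which the tool goes at most 50 mm and 8.59 degrees, less where a joint would pass 70% of its speed; a pose out of reach is approached as far as the arm can. A call with a gripper value outside its range is refused whole. The fingers move at their own pace and stop on an object; the grip force is fixed at half the most. Time passes only in rows, so rows that repeat a pose let the fingers close. It gives the time, the measured TCP pose, the force, the opening and the grip force at its end, in the units of the state.
- observe(): the state, without advancing time (a new reading comes with each control period).
- capture(name): name is "scene" or "side" or "wrist"; returns the picture (420x560x3 uint8, blue, green, red); there is no depth.
- camera_params(name): a dict with "fov_y" (degrees; the focal length in pixels is half the picture's height over the tangent of half this angle, whatever the lens; pixels are square), "cx", "cy" (the principal point, pixels), "D" ([k1, k2, p1, p2, k3] as OpenCV has them; the pictures are not rectified), "camera_from_world" (4x4, takes a point from world to camera coordinates). Camera axes: x right, y down, z forward; pixel columns grow to the right and rows downward; lengths in m; the calibration is good to about 2 mm. A picture is of the moment at which its call begins: read the wrist's pose just before it. camera_params takes no time and is no camera call; for the wrist camera it gives the pose at the moment of the call.
- job_done(): hands the job in; it is judged then, once.
The state is a dict: "time_s": time; "joint_positions": joint angles; "qd": joint speeds; "joint_efforts": joint torques, N m; "eef_pos": TCP position; "ee_rot": TCP orientation; "wrist_force": force on the tool from outside, world axes, zero at the start; "ft_torque": the same for the moment, N m; "gripper_width": opening from 0.0 (shut) to 1.0 (fully open); "grip_force": force on a finger pad.
Only numpy, scipy, OpenCV 4.12 (cv2) and the standard library are available. Lean on these libraries where they do the work, as an engineer would, in place of code of your own. Each camera call takes 0.05 s, during which the arm holds its last target. There are 200 camera calls.

## Working session

There is one attempt and no reset: what is moved stays moved. The work goes in short steps, Python scripts to look and compute and a shell command to move; the robot and the scene stay as the last step left them, time stands still between calls to the robot, and variables do not carry over. Pictures are saved under pics/ and viewed, at most 10 in all, crops included, and the job is handed in when it is done.

```bash
mkdir -p pics; ls; python3 - <<'E'
from workcell import *
import cv2,numpy as np
s=observe();print(s['eef_pos'],s['ee_rot'],s['gripper_width'],s['time_s'])
a=capture("scene");b=capture("side");c=capture("wrist")
for n,i in zip(("scene","side","wrist"),(a,b,c)):
    cv2.imwrite(f"pics/{n}0.png",i);p=camera_params(n);print(n,p['fov_y'],p['cx'],p['cy'],p['D']);print(np.round(p['camera_from_world'],3).tolist())
E
```

```text
pics
[6.49626990e-01 4.52404377e-05 2.44672844e-01] [-2.22085248e+00 -2.22081994e+00  1.22084329e-03] 1.0036680785809928 0.0
scene 57.137797397065256 273.1560619927816 201.58878263405597 [-0.07201099  0.          0.          0.          0.        ]
[[-0.627, 0.779, 0.017, 0.381], [0.478, 0.402, -0.781, -0.185], [-0.615, -0.482, -0.624, 1.505], [0.0, 0.0, 0.0, 1.0]]
side 46.11606176316778 275.28353129097087 209.08917098016062 [-0.00290799  0.          0.          0.          0.        ]
[[0.901, -0.433, 0.019, -0.514], [-0.309, -0.674, -0.671, 0.268], [0.303, 0.599, -0.742, 1.206], [0.0, 0.0, 0.0, 1.0]]
wrist 67.62076794312915 282.2653978326662 211.23325076443646 [-0.01870368  0.          0.          0.          0.        ]
[[1.0, 0.0, -0.001, -0.649], [0.001, -0.947, 0.322, -0.043], [-0.001, -0.322, -0.947, 0.38], [0.0, 0.0, 0.0, 1.0]]
```

View pics/scene0.png

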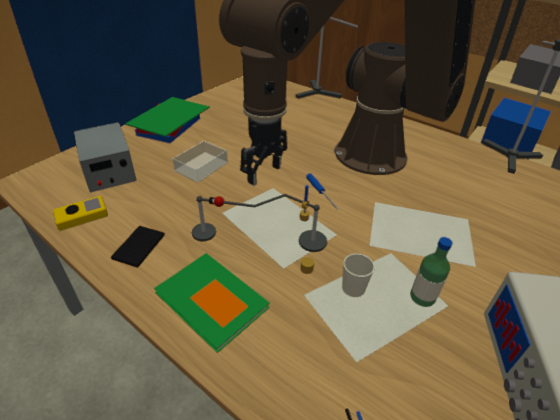

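View pics/side0.png

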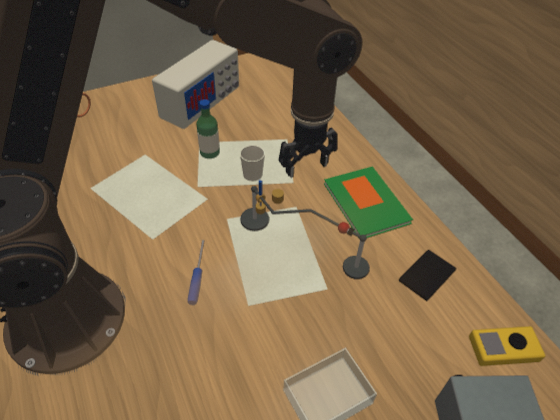

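Scene view: start post top is about (316,208), blue stem (306,190), corners (286,195) and (254,206), ball (219,201), far post top (203,198). Side view: start (254,190), stem (260,187), corners (273,212) and (312,211), ball (344,227), far post (362,236). I'll zoom in on both to refine these.

```bash
python3 - <<'E'
import cv2,numpy as np
a=cv2.imread("pics/scene0.png")[170:230,190:340];b=cv2.imread("pics/side0.png")[170:250,240:390]
f=lambda i:cv2.resize(i,None,fx=4,fy=4,interpolation=cv2.INTER_CUBIC)
cv2.imwrite("pics/z0.png",np.vstack([f(a),f(b)]))
E
```

```text
(no output)
```

View pics/z0.png

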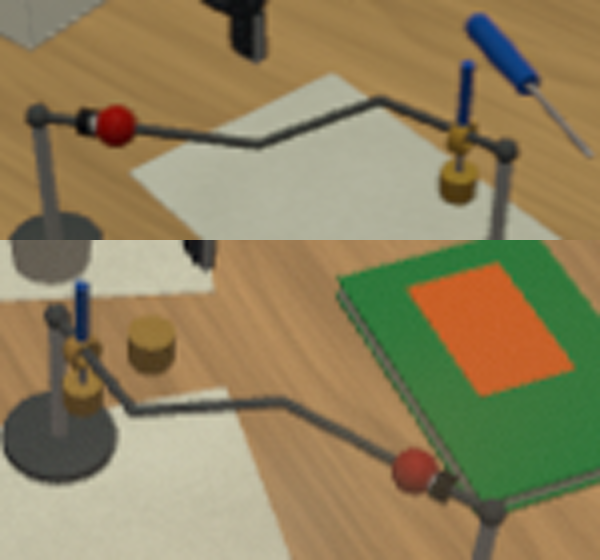

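Zoomed crop (u,v): the top half shows start (507,151), stem (467,64)–(464,122), corners (380,99) and (260,144), ball (116,126), far (38,117). The bottom half shows the same points from the side. I'll triangulate them.

```bash
cat > h.py <<'E'
import cv2,numpy as np
from workcell import *
def KD(p):
    f=210/np.tan(np.radians(p['fov_y']/2));return np.array([[f,0,p['cx']],[0,f,p['cy']],[0,0,1]]),np.array(p['D'])
def ray(p,uv):
    K,D=KD(p);T=np.array(p['camera_from_world']);R=T[:3,:3]
    n=cv2.undistortPoints(np.array([[uv]],float),K,D)[0,0]
    return -R.T@T[:3,3],R.T@np.array([n[0],n[1],1.])
def tri(rs):
    A=0;b=0;
    for o,d in rs:
        d=d/np.linalg.norm(d);P=np.eye(3)-np.outer(d,d);A=A+P;b=b+P@o
    x=np.linalg.solve(A,b);e=max(np.linalg.norm(np.cross(x-o,d/np.linalg.norm(d))) for o,d in rs)
    return x,e
def plane(r,z): o,d=r;return o+d*(z-o[2])/d[2]
E
python3 - <<'E'
from h import *
S=camera_params("scene");W=camera_params("side")
d=dict(start=((507,151),(57,315)),stemtop=((467,64),(82,284)),stembot=((464,122),(82,340)),ring=((461,139),(83,351)),c1=((380,99),(132,411)),c2=((260,144),(283,402)),ball=((116,126),(414,471)),far=((38,117),(491,512)))
q={}
for k,(a,b) in d.items():
    ra=ray(S,((a[0]+.5)/4-.5+190,(a[1]+.5)/4-.5+170));rb=ray(W,((b[0]+.5)/4-.5+240,(b[1]-239.5)/4-.5+170))
    x,e=tri([ra,rb]);q[k]=x;print(k,x.round(4),round(e,4),plane(ra,.13).round(4)[:2],plane(rb,.13).round(4)[:2])
for a,b in(("start","c1"),("c1","c2"),("c2","far"),("c2","ball")):
    v=q[b]-q[a];print(a,b,np.linalg.norm(v[:2]).round(4),np.degrees(np.arctan2(v[1],v[0])).round(1))
E
```

```text
start [0.5495 0.0987 0.1304] 0.0006 [0.5485 0.0988] [0.55   0.0984]
stemtop [0.5532 0.0641 0.1889] 0.0 [0.4845 0.0211] [0.5777 0.1186]
stembot [0.5517 0.0636 0.1385] 0.0011 [0.5414 0.0584] [0.5557 0.0701]
ring [0.5536 0.0646 0.1257] 0.0002 [0.558  0.0675] [0.5521 0.0606]
c1 [ 0.5585 -0.0015  0.1304] 0.0001 [ 0.5581 -0.0018] [ 0.5587 -0.0013]
c2 [ 0.6507 -0.0342  0.1299] 0.0013 [ 0.6498 -0.0334] [ 0.6515 -0.0353]
ball [ 0.6987 -0.1215  0.1301] 0.0003 [ 0.6984 -0.1214] [ 0.699  -0.1217]
far [ 0.7256 -0.1701  0.1295] 0.0002 [ 0.7259 -0.1695] [ 0.7255 -0.1705]
start c1 0.1006 -84.9
c1 c2 0.0978 -19.5
c2 far 0.1552 -61.1
c2 ball 0.0996 -61.2
```

Triangulation agrees with the text: z comes out at 0.130, and the legs at 100.6, 97.8 and 155.2 mm. Leg headings are −84.9°, −19.5° and −61.1°. The stem top at 0.189 m is also as expected.

```bash
cat >> h.py <<'E'
from scipy.spatial.transform import Rotation as Ro
def rows(*T):
    """targets (x,y,z,deg of tool y in world) -> shift and turn in tool axes from the measured pose"""
    s=observe();R=Ro.from_rotvec(s['ee_rot'])
    f=s['wrist_force'];print('t',round(s['time_s'],2),'tcp',np.round(s['eef_pos'],4),'yaw',np.degrees(np.arctan2(*R.as_matrix()[[1,0],1])).round(1),'F',np.round(f,1),'M',np.round(s['ft_torque'],2),'w',round(s['gripper_width'],3),'g',np.round(s['grip_force'],1))
    for x,y,z,a in T:
        c,n=np.cos(np.radians(a)),np.sin(np.radians(a))
        G=Ro.from_matrix(np.array([[-n,c,0],[c,n,0],[0,0,-1.]]).T if 0 else np.column_stack([[-n,c,0],[c,n,0],[0,0,-1.]]))
        print(np.round(np.r_[R.inv().apply(np.array([x,y,z])-s['eef_pos']),(R.inv()*G).as_rotvec()],4).tolist())
E
python3 -c "
from h import *
rows((.5526,.0641,.245,5.1),(.5526,.0641,.168,5.1))"
```

```text
t 0.15 tcp [0.6497 0.     0.2449] yaw -0.0 F [-0.4 -0.1 -0.4] M [ 0.01  0.01 -0.02] w 1.0 g 0.0
[0.0641, -0.0971, -0.0001, -0.0008, -0.0001, -0.089]
[0.0641, -0.0971, 0.0769, -0.0008, -0.0001, -0.089]
```

```bash
python3 -m crank '{"increments": [[0,0.022,-0.033,0,0,0,-0.03],[0,0.043,-0.065,0,0,0,-0.06],[0,0.064,-0.097,0,0,0,-0.089],[-0.2,0.064,-0.097,0,0,0,-0.089],[-0.2,0.064,-0.097,0,0,0,-0.089]]}'; python3 - <<'E'
from h import *
rows((.5526,.0641,.168,5.1))
p=camera_params("wrist");i=capture("wrist");cv2.imwrite("pics/w1.png",i)
h=cv2.cvtColor(i,cv2.COLOR_BGR2HSV);m=cv2.inRange(h,(105,120,40),(130,255,255))
n,l,st,c=cv2.connectedComponentsWithStats(m)
for k in range(1,n):
    if st[k,4]>60: print(st[k],c[k])
E
```

```text
time_s: 0.65
eef_pos: [0.5527, 0.0644, 0.2455]
ee_rot: [2.119, 2.319, 0.0]
wrist_force: [0.6, -0.6, -0.1]
gripper_width: 0.398
grip_force: 0.0
t 0.65 tcp [0.5527 0.0644 0.2455] yaw 5.2 F [ 0.6 -0.6 -0.1] M [-0.06  0.05  0.04] w 0.398 g 0.0
[-0.0003, -0.0001, 0.0775, 0.0003, 0.0001, 0.001]
[275 212  13  37 386] [280.84974093 230.29792746]
[  67  217   46   68 1338] [ 88.85575486 251.27952167]
```

View pics/w1.png

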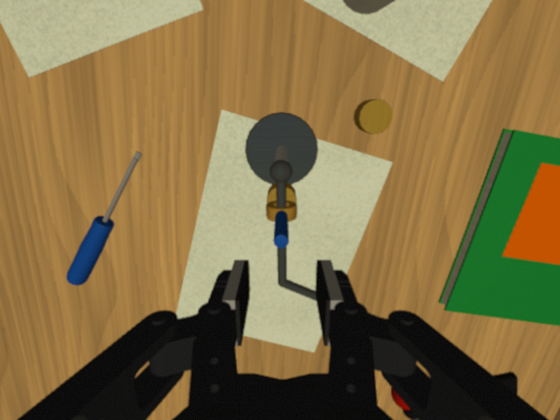

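The wrist view shows the stem (281, 212–249) midway between the jaws (~282), with the rod running down to corner 1 at (283,282). Before descending I'll check the stem-top ray.

```bash
python3 - <<'E'
from h import *
p=camera_params("wrist")
for uv,z in (((281,241),.189),((281,213),.139),((281.5,172),.132),((283,282),.13)): print(uv,plane(ray(p,uv),z).round(4))
E
python3 -m crank '{"increments": [[-0.3,0,0,0.025,0,0,0],[-0.3,0,0,0.05,0,0,0],[-0.3,0,0,0.07,0,0,0],[-0.3,0,0,0.077,0,0,0],[-0.3,0,0,0.077,0,0,0]]}'
```

```text
(281, 241) [0.5518 0.0636 0.189 ]
(281, 213) [0.5515 0.0652 0.139 ]
(281.5, 172) [0.5491 0.0965 0.132 ]
(283, 282) [ 0.5592 -0.0023  0.13  ]
time_s: 1.2
eef_pos: [0.5531, 0.0636, 0.1674]
ee_rot: [-2.121, -2.316, 0.002]
wrist_force: [-0.1, -0.6, -0.1]
gripper_width: 0.351
grip_force: 0.0
```

```bash
python3 -m crank '{"increments": [[-0.5,0,-0.001,0,0,0,0],[-1,0,-0.001,0,0,0,0],[-1,0,-0.001,0,0,0,0],[-1,0,-0.001,0,0,0,0],[-1,0,-0.001,0,0,0,0]]}';python3 -m crank '{"increments": [[-1,0,0,0,0,0,0],[-1,0,0,0,0,0,0]]}'; python3 -c "
from h import *
rows((.5524,.0639,.171,5.1))"
```

```text
time_s: 1.7
eef_pos: [0.5526, 0.0639, 0.1692]
ee_rot: [2.119, 2.317, 0.002]
wrist_force: [-0.2, -0.8, 8.0]
gripper_width: 0.096
grip_force: 58.7
time_s: 1.9
eef_pos: [0.5526, 0.0639, 0.1692]
ee_rot: [2.12, 2.317, 0.002]
wrist_force: [-0.6, -2.2, 7.5]
gripper_width: 0.095
grip_force: 58.7
t 1.9 tcp [0.5526 0.0639 0.1692] yaw 5.1 F [-0.6 -2.2  7.5] M [-0.15  0.12  0.01] w 0.095 g 58.7
[-0.0, -0.0002, -0.0018, 0.0017, 0.0001, 0.0]
```

```bash
python3 -m crank '{"increments": [[-1,0,0,-0.001,0,0,0],[-1,0,0,-0.002,0,0,0],[-1,0,0,-0.003,0,0,0],[-1,0,0,-0.003,0,0,0]]}'; python3 -m crank '{"increments": [[-1,0,0,-0.0005,0,0,0],[-1,0,0,-0.001,0,0,0],[-1,0,0,-0.0015,0,0,0],[-1,0,0,-0.0015,0,0,0]]}'; python3 -c "
from h import *
rows((.5524,.0639,.1722,5.1))"
```

```text
time_s: 2.3
eef_pos: [0.552, 0.064, 0.1714]
ee_rot: [-2.12, -2.318, -0.0]
wrist_force: [-0.1, 0.6, -2.2]
gripper_width: 0.096
grip_force: 58.4
time_s: 2.7
eef_pos: [0.552, 0.0639, 0.1728]
ee_rot: [2.12, 2.318, 0.0]
wrist_force: [0.1, 0.2, -1.5]
gripper_width: 0.099
grip_force: 58.4
t 2.7 tcp [0.552  0.0639 0.1728] yaw 5.1 F [ 0.1  0.2 -1.5] M [-0.03 -0.02 -0.07] w 0.099 g 58.4
[-0.0001, 0.0004, 0.0006, 0.0001, 0.0, 0.0]
```

Ring is free, reading 1.5 N, which fits its mass. Now sliding along leg 1.

```bash
python3 -m crank '{"increments": [[-1,-0.004,0.0002,0.0001,0,0,0],[-1,-0.009,0.0003,0.0003,0,0,0],[-1,-0.014,0.0004,0.0005,0,0,0],[-1,-0.019,0.0004,0.0005,0,0,0],[-1,-0.024,0.0004,0.0005,0,0,0]]}'; python3 -m crank '{"increments": [[-1,-0.005,0,0,0,0,0],[-1,-0.01,0,0,0,0,0],[-1,-0.015,0,0,0,0,0],[-1,-0.02,0,0,0,0,0],[-1,-0.022,0,0,0,0,0]]}'; cat >> h.py <<'E'
P=[np.array(v) for v in((.5495,.0987),(.5588,-.0018),(.6507,-.0342),(.7256,-.1701))]
def along(leg,d,off,z,dh):
    """leg 0..2, d mm from its start, off mm to the left, dh deg heading added"""
    v=P[leg+1]-P[leg];u=v/np.linalg.norm(v);p=P[leg]+u*d/1e3+np.array([-u[1],u[0]])*off/1e3
    return (*p,z,np.degrees(np.arctan2(u[1],u[0]))+90+dh)
def where():
    e=np.array(observe()['eef_pos'][:2])
    for k in range(3):
        v=P[k+1]-P[k];L=np.linalg.norm(v);u=v/L;print('leg',k,'d',((e-P[k])@u*1e3).round(1),'of',(L*1e3).round(1),'left',(np.cross(u,e-P[k])*1e3).round(1))
E
python3 -W ignore -c "
from h import *
where();rows(along(0,92,0.3,.1722,5),along(0,97,1,.1722,18),along(0,100.5,1.8,.1722,32.5),along(1,3,1.3,.1722,-16))"
```

```text
time_s: 3.2
eef_pos: [0.5546, 0.0395, 0.1723]
ee_rot: [2.121, 2.318, -0.0]
wrist_force: [0.1, 0.9, -1.3]
gripper_width: 0.096
grip_force: 58.4
time_s: 3.7
eef_pos: [0.5565, 0.0176, 0.1723]
ee_rot: [2.121, 2.318, -0.0]
wrist_force: [-0.3, 0.2, -1.7]
gripper_width: 0.097
grip_force: 58.4
leg 0 d 81.4 of 100.9 left -0.5
leg 1 d -8.6 of 97.4 left 17.6
leg 2 d -90.8 of 155.2 left -57.5
t 3.7 tcp [0.5565 0.0176 0.1723] yaw 5.1 F [-0.3  0.2 -1.7] M [-0.    0.06  0.04] w 0.097 g 58.4
[-0.0106, 0.0008, 0.0001, 0.0, 0.0, -0.0909]
[-0.0156, 0.0015, 0.0001, 0.0, 0.0, -0.3178]
[-0.0191, 0.0023, 0.0001, 0.0, 0.0, -0.5708]
[-0.0196, 0.0038, 0.0001, 0.0, 0.0, -0.8639]
```

```bash
python3 -m crank '{"increments": [[-1,-0.003,0.0002,0,0,0,-0.02],[-1,-0.006,0.0004,0,0,0,-0.05],[-1,-0.0085,0.0006,0,0,0,-0.08],[-1,-0.011,0.0008,0,0,0,-0.10],[-1,-0.0125,0.001,0,0,0,-0.14]]}'; python3 -m crank '{"increments": [[-1,-0.0008,0.0002,0,0,0,-0.05],[-1,-0.0015,0.0005,0,0,0,-0.10],[-1,-0.0022,0.0007,0,0,0,-0.16],[-1,-0.003,0.001,0,0,0,-0.20]]}';
python3 -W ignore -c "
from h import *
where();rows(along(0,97,1,.1722,18),along(0,99,1.4,.1722,26),along(0,100.5,1.8,.1722,32.5),along(1,3,1.3,.1722,-16))"
```

```text
time_s: 4.2
eef_pos: [0.5586, 0.0056, 0.1723]
ee_rot: [1.951, 2.462, -0.0]
wrist_force: [0.1, 0.1, -2.0]
gripper_width: 0.101
grip_force: 58.4
time_s: 4.6
eef_pos: [0.5598, 0.0031, 0.1722]
ee_rot: [-1.693, -2.645, 0.001]
wrist_force: [-2.7, 0.5, -1.5]
gripper_width: 0.093
grip_force: 58.4
leg 0 d 96.2 of 100.9 left 1.5
leg 1 d -0.7 of 97.4 left 5.0
leg 2 d -76.5 of 155.2 left -61.6
t 4.6 tcp [0.5598 0.0031 0.1722] yaw 24.8 F [-2.7  0.5 -1.5] M [ 0.04  0.54 -0.09] w 0.093 g 58.4
[-0.0006, -0.0007, -0.0, -0.0008, -0.0004, 0.0257]
[-0.0027, -0.001, -0.0, -0.0008, -0.0005, -0.1139]
[-0.0042, -0.0011, -0.0, -0.0007, -0.0005, -0.2274]
[-0.0052, 0.0001, -0.0, -0.0007, -0.0007, -0.5205]
```

```bash
python3 -m crank '{"increments": [[-1,-0.0008,-0.0006,0,0,0,-0.03],[-1,-0.0016,-0.0009,0,0,0,-0.07],[-1,-0.0024,-0.0011,0,0,0,-0.11],[-1,-0.003,-0.0012,0,0,0,-0.15]]}'; 
python3 -W ignore -c "
from h import *
where();rows(along(0,99,1.0,.1722,30),along(0,100.5,1.3,.1722,34),along(1,3,1.3,.1722,-16))"
```

```text
time_s: 5.0
eef_pos: [0.5604, -0.0002, 0.1723]
ee_rot: [-1.492, -2.765, -0.0]
wrist_force: [-0.3, 0.3, -2.3]
gripper_width: 0.096
grip_force: 58.4
leg 0 d 99.5 of 100.9 left 1.7
leg 1 d 1.0 of 97.4 left 2.1
leg 2 d -73.4 of 155.2 left -62.7
t 5.0 tcp [ 5.604e-01 -2.000e-04  1.723e-01] yaw 33.3 F [-0.3  0.3 -2.3] M [-0.01  0.01  0.06] w 0.096 g 58.4
[0.0008, -0.0004, 0.0001, -0.0, -0.0, -0.0345]
[-0.0007, -0.0009, 0.0001, -0.0, -0.0, -0.1044]
[-0.0021, 0.0006, 0.0001, -0.0, -0.0, -0.3713]
```

```bash
python3 -m crank '{"increments": [[-1,-0.0003,-0.0001,0,0,0,-0.07],[-1,-0.0008,0,0,0,0,-0.15],[-1,-0.0014,0.0003,0,0,0,-0.23],[-1,-0.0021,0.0006,0,0,0,-0.30]]}'; 
python3 -W ignore -c "
from h import *
where();rows(along(1,4,1.2,.1722,-12),along(1,7,0.6,.1722,-4),along(1,12,0,.1722,0))"
```

```text
time_s: 5.4
eef_pos: [0.5621, -0.0016, 0.1723]
ee_rot: [-1.059, -2.958, -0.0]
wrist_force: [-0.1, -0.0, -1.9]
gripper_width: 0.094
grip_force: 58.4
leg 0 d 101.0 of 100.9 left 3.3
leg 1 d 3.0 of 97.4 left 1.3
leg 2 d -71.4 of 155.2 left -61.9
t 5.4 tcp [ 0.5621 -0.0016  0.1723] yaw 50.6 F [-0.1 -0.  -1.9] M [ 0.    0.01 -0.03] w 0.094 g 58.4
[-0.001, 0.0002, 0.0001, -0.0, -0.0001, -0.1393]
[-0.004, 0.0007, 0.0001, -0.0, -0.0001, -0.279]
[-0.0089, 0.0018, 0.0001, -0.0, -0.0001, -0.3488]
```

```bash
python3 -m crank '{"increments": [[-1,-0.0007,0.0001,0,0,0,-0.08],[-1,-0.0018,0.0003,0,0,0,-0.16],[-1,-0.003,0.0005,0,0,0,-0.22],[-1,-0.0045,0.0008,0,0,0,-0.29],[-1,-0.0065,0.0012,0,0,0,-0.335]]}'; 
python3 -W ignore -c "
from h import *
where();rows(along(1,12,0,.1722,0),along(1,40,0,.1722,0),along(1,84,0,.1722,0))"
```

```text
time_s: 5.9
eef_pos: [0.5679, -0.0048, 0.1723]
ee_rot: [-0.552, -3.093, -0.0]
wrist_force: [0.3, 1.1, -1.9]
gripper_width: 0.093
grip_force: 58.4
leg 0 d 104.8 of 100.9 left 8.7
leg 1 d 9.5 of 97.4 left 0.2
leg 2 d -65.7 of 155.2 left -58.4
t 5.9 tcp [ 0.5679 -0.0048  0.1723] yaw 69.8 F [ 0.3  1.1 -1.9] M [-0.02  0.05  0.01] w 0.093 g 58.4
[-0.0025, -0.0001, 0.0001, -0.0, -0.0, -0.0143]
[-0.0305, 0.0003, 0.0001, -0.0, -0.0, -0.0143]
[-0.0744, 0.0009, 0.0001, -0.0, -0.0, -0.0143]
```

```bash
python3 -m crank '{"increments": [[-1,-0.004,0.0001,0,0,0,-0.01],[-1,-0.009,0.0001,0,0,0,-0.014],[-1,-0.014,0.0002,0,0,0,-0.014],[-1,-0.019,0.0002,0,0,0,-0.014],[-1,-0.024,0.0003,0,0,0,-0.014]]}'; 
python3 -W ignore -c "
from h import *
where();rows(along(1,60,0,.1722,0),along(1,84,0,.1722,0))"
```

```text
time_s: 6.4
eef_pos: [0.5909, -0.0131, 0.1722]
ee_rot: [-0.536, -3.095, -0.0]
wrist_force: [0.4, 0.3, -2.2]
gripper_width: 0.095
grip_force: 58.4
leg 0 d 115.1 of 100.9 left 30.9
leg 1 d 34.0 of 97.4 left 0.1
leg 2 d -47.4 of 155.2 left -42.2
t 6.4 tcp [ 0.5909 -0.0131  0.1722] yaw 70.3 F [ 0.4  0.3 -2.2] M [ 0.03  0.04 -0.  ] w 0.095 g 58.4
[-0.026, 0.0, 0.0, 0.0, -0.0, -0.0043]
[-0.05, 0.0002, 0.0, 0.0, -0.0, -0.0043]
```

```bash
python3 -m crank '{"increments": [[-1,-0.005,0,0,0,0,0],[-1,-0.01,0,0,0,0,0],[-1,-0.015,0,0,0,0,0],[-1,-0.02,0,0,0,0,0],[-1,-0.025,0,0,0,0,0]]}'; python3 -m crank '{"increments": [[-1,-0.005,0,0,0,0,0],[-1,-0.01,0,0,0,0,0],[-1,-0.015,0,0,0,0,0],[-1,-0.02,0,0,0,0,0],[-1,-0.022,0,0,0,0,0]]}'; python3 -W ignore -c "
from h import *
where();rows(along(1,90,-.2,.1722,-5),along(1,94,-0.6,.1722,-13),along(1,97.4,-1.0,.1722,-21))"
```

```text
time_s: 6.9
eef_pos: [0.6143, -0.0214, 0.1723]
ee_rot: [-0.536, -3.095, -0.0]
wrist_force: [-0.1, 0.7, -0.8]
gripper_width: 0.095
grip_force: 58.4
time_s: 7.4
eef_pos: [0.6353, -0.0289, 0.1723]
ee_rot: [0.536, 3.095, -0.0]
wrist_force: [0.1, -0.4, -1.7]
gripper_width: 0.094
grip_force: 58.4
leg 0 d 134.9 of 100.9 left 73.6
leg 1 d 81.1 of 97.4 left -0.1
leg 2 d -12.1 of 155.2 left -11.0
t 7.4 tcp [ 0.6353 -0.0289  0.1723] yaw 70.4 F [ 0.1 -0.4 -1.7] M [ 0.05 -0.   -0.01] w 0.094 g 58.4
[-0.0089, -0.0, 0.0001, 0.0, 0.0003, 0.0833]
[-0.0129, -0.0004, 0.0001, 0.0001, 0.0003, 0.223]
[-0.0163, -0.0008, 0.0001, 0.0001, 0.0002, 0.3626]
```

```bash
python3 -m crank '{"increments": [[-1,-0.003,0,0,0,0,0.02],[-1,-0.006,0,0,0,0,0.05],[-1,-0.009,0,0,0,0,0.09],[-1,-0.011,-0.0002,0,0,0,0.15],[-1,-0.0125,-0.0004,0,0,0,0.20]]}'; 
python3 -W ignore -c "
from h import *
where();rows(along(1,96,-.8,.1722,-18),along(2,0,.9,.1722,20),along(2,2.5,0.8,.1722,13))"
```

```text
time_s: 7.9
eef_pos: [0.6465, -0.0333, 0.1723]
ee_rot: [0.848, 3.025, 0.0]
wrist_force: [-0.3, -0.4, -1.6]
gripper_width: 0.099
grip_force: 58.4
leg 0 d 140.4 of 100.9 left 84.4
leg 1 d 93.2 of 97.4 left -0.5
leg 2 d -2.8 of 155.2 left -3.2
t 7.9 tcp [ 0.6465 -0.0333  0.1723] yaw 58.7 F [-0.3 -0.4 -1.6] M [0.   0.04 0.01] w 0.099 g 58.4
[-0.0028, 0.0003, 0.0001, 0.0, 0.0, 0.1063]
[-0.0045, 0.0022, 0.0001, 0.0, 0.0, 0.1712]
[-0.0066, 0.0009, 0.0001, 0.0, 0.0, 0.2934]
```

```bash
python3 -W ignore -c "
from h import *
rows(along(1,95.5,-.8,.1722,-18),along(2,0,-1,.1722,21),along(2,3,-0.8,.1722,12),along(2,7,-.3,.1722,3))"
```

```text
t 7.9 tcp [ 0.6465 -0.0333  0.1723] yaw 58.7 F [-0.3 -0.4 -1.6] M [0.   0.04 0.01] w 0.099 g 58.4
[-0.0023, 0.0002, 0.0001, 0.0, 0.0, 0.1063]
[-0.0035, 0.0005, 0.0001, 0.0, 0.0, 0.1537]
[-0.0062, -0.0008, 0.0001, 0.0, 0.0, 0.3108]
[-0.01, -0.0023, 0.0001, 0.0, 0.0, 0.4679]
```

```bash
python3 -m crank '{"increments": [[-1,-0.0012,0.0001,0,0,0,0.05],[-1,-0.0023,0.0002,0,0,0,0.11],[-1,-0.0035,0.0004,0,0,0,0.16],[-1,-0.0035,0.0004,0,0,0,0.18]]}'; python3 -W ignore -c "
from h import *
where();rows(along(2,3,-0.8,.1722,12),along(2,7,-.3,.1722,3))"
```

```text
time_s: 8.3
eef_pos: [0.6497, -0.0348, 0.1723]
ee_rot: [1.115, 2.937, 0.0]
wrist_force: [-0.1, -0.2, -1.5]
gripper_width: 0.097
grip_force: 58.4
leg 0 d 142.2 of 100.9 left 87.5
leg 1 d 96.7 of 97.4 left -0.9
leg 2 d 0.0 of 155.2 left -1.2
t 8.3 tcp [ 0.6497 -0.0348  0.1723] yaw 48.4 F [-0.1 -0.2 -1.5] M [0.03 0.06 0.02] w 0.097 g 58.4
[-0.0029, -0.0007, 0.0001, 0.0001, 0.0001, 0.132]
[-0.0069, -0.0015, 0.0001, 0.0001, 0.0001, 0.2891]
```

```bash
python3 -m crank '{"increments": [[-1,-0.0012,-0.0003,0,0,0,0.06],[-1,-0.0025,-0.0006,0,0,0,0.12],[-1,-0.004,-0.0009,0,0,0,0.18],[-1,-0.0055,-0.0012,0,0,0,0.25],[-1,-0.007,-0.0015,0,0,0,0.3]]}'; python3 -W ignore -c "
from h import *
where();rows(along(2,40,0,.1722,0),along(2,70,0,.1722,0),along(2,79.7,0,.1722,0))"
```

```text
time_s: 8.8
eef_pos: [0.6538, -0.0405, 0.1723]
ee_rot: [-1.542, -2.737, 0.0]
wrist_force: [-0.1, -0.5, -0.5]
gripper_width: 0.092
grip_force: 58.4
leg 0 d 148.2 of 100.9 left 91.0
leg 1 d 102.4 of 97.4 left -4.9
leg 2 d 7.0 of 155.2 left -0.3
t 8.8 tcp [ 0.6538 -0.0405  0.1723] yaw 31.2 F [-0.1 -0.5 -0.5] M [-0.04 -0.03 -0.04] w 0.092 g 58.4
[-0.033, -0.001, 0.0001, -0.0001, -0.0001, 0.0413]
[-0.063, -0.0023, 0.0001, -0.0001, -0.0001, 0.0413]
[-0.0727, -0.0027, 0.0001, -0.0001, -0.0001, 0.0413]
```

```bash
python3 -m crank '{"increments": [[-1,-0.004,-0.0001,0,0,0,0.02],[-1,-0.009,-0.0003,0,0,0,0.04],[-1,-0.014,-0.0004,0,0,0,0.04],[-1,-0.019,-0.0006,0,0,0,0.04],[-1,-0.024,-0.0008,0,0,0,0.04]]}';  python3 -W ignore -c "
from h import *
where();rows(along(2,67,0,.1722,0),along(2,79.7,0,.1722,0))"
```

```text
time_s: 9.3
eef_pos: [0.6658, -0.0619, 0.1723]
ee_rot: [-1.591, -2.709, 0.0]
wrist_force: [-0.0, -0.4, -2.0]
gripper_width: 0.1
grip_force: 58.4
leg 0 d 170.6 of 100.9 left 101.0
leg 1 d 120.9 of 97.4 left -21.1
leg 2 d 31.5 of 155.2 left -0.1
t 9.3 tcp [ 0.6658 -0.0619  0.1723] yaw 29.1 F [-0.  -0.4 -2. ] M [ 0.01 -0.03  0.  ] w 0.1 g 58.4
[-0.0355, -0.0, 0.0001, -0.0, -0.0, 0.0047]
[-0.0482, -0.0001, 0.0001, -0.0, -0.0, 0.0047]
```

```bash
python3 -m crank '{"increments": [[-1,-0.005,0,0,0,0,0],[-1,-0.01,0,0,0,0,0],[-1,-0.015,0,0,0,0,0],[-1,-0.02,0,0,0,0,0],[-1,-0.025,0,0,0,0,0]]}'; python3 -m crank '{"increments": [[-1,-0.004,0,0,0,0,0],[-1,-0.008,0,0,0,0,0],[-1,-0.011,0,0,0,0,0],[-1,-0.013,0,0,0,0,0],[-1,-0.014,0,0,0,0,0]]}'; python3 -W ignore - <<'E'
from h import *
where();rows(along(2,79.7,0,.1722,0))
q=[]
for n in("scene","side"):
    i=capture(n);cv2.imwrite(f"pics/{n}1.png",i);h=cv2.cvtColor(i,cv2.COLOR_BGR2HSV)
    m=cv2.inRange(h,(0,170,60),(6,255,255))|cv2.inRange(h,(172,170,60),(180,255,255))
    k,l,st,c=cv2.connectedComponentsWithStats(m)
    g=[(c[j],st[j]) for j in range(1,k) if st[j,4]>20]; print(n,g)
E
```

```text
time_s: 9.8
eef_pos: [0.678, -0.0836, 0.1723]
ee_rot: [1.592, 2.708, 0.0]
wrist_force: [0.4, -0.3, -1.9]
gripper_width: 0.094
grip_force: 58.4
time_s: 10.3
eef_pos: [0.6846, -0.0956, 0.1723]
ee_rot: [-1.592, -2.708, 0.0]
wrist_force: [0.1, 0.3, -1.9]
gripper_width: 0.099
grip_force: 58.4
leg 0 d 205.9 of 100.9 left 116.6
leg 1 d 149.9 of 97.4 left -46.6
leg 2 d 70.2 of 155.2 left 0.1
t 10.3 tcp [ 0.6846 -0.0956  0.1723] yaw 29.1 F [ 0.1  0.3 -1.9] M [-0.01 -0.02 -0.03] w 0.099 g 58.4
[-0.0095, -0.0001, 0.0001, -0.0, -0.0, 0.0042]
scene [(array([175. , 132.1]), array([170, 127,  12,   9,  30], dtype=int32)), (array([142.25806452, 131.32258065]), array([137, 129,  15,   5,  31], dtype=int32)), (array([218.5       , 201.04054054]), array([214, 197,  10,   9,  74], dtype=int32)), (array([499.74545455, 308.98181818]), array([495, 301,  10,  17,  55], dtype=int32)), (array([501.98901099, 315.67032967]), array([495, 304,  15,  24,  91], dtype=int32)), (array([504.39130435, 322.95652174]), array([503, 319,   4,   9,  23], dtype=int32)), (array([506.87096774, 329.61290323]), array([502, 322,  11,  16,  62], dtype=int32)), (array([509.93069307, 336.25742574]), array([502, 325,  17,  24, 101], dtype=int32)), (array([511.72413793, 344.75862069]), array([509, 341,   6,   9,  29], dtype=int32)), (array([514.35211268, 352.63380282]), array([509, 345,  12,  17,  71], dtype=int32))]
side [(array([205.29166667,  90.25      ]), array([204,  83,   3,  16,  24], dtype=int32)), (array([195.21212121,  99.15151515]), array([194,  90,   4,  20,  33], dtype=int32)), (array([191.81818182, 102.18181818]), array([191,  97,   3,  12,  22], dtype=int32)), (array([343.86486486, 225.21621622]), array([340, 223,   8,   6,  37], dtype=int32))]
```

Now creeping into contact.

```bash
for i in 1 2 3; do :; done; python3 -m crank '{"increments": [[-1,-0.002,0,0,0,0,0],[-1,-0.004,0,0,0,0,0],[-1,-0.006,0,0,0,0,0],[-1,-0.0075,0,0,0,0,0],[-1,-0.009,0,0,0,0,0]]}'; python3 -m crank '{"increments": [[-1,-0.001,0,0,0,0,0],[-1,-0.0015,0,0,0,0,0],[-1,-0.002,0,0,0,0,0],[-1,-0.002,0,0,0,0,0]]}'; python3 -W ignore -c "
from h import *
where();rows()"
```

```text
time_s: 10.9
eef_pos: [0.689, -0.1035, 0.1723]
ee_rot: [1.592, 2.708, -0.0]
wrist_force: [0.1, -0.8, -2.1]
gripper_width: 0.096
grip_force: 58.4
time_s: 11.3
eef_pos: [0.6899, -0.1051, 0.1723]
ee_rot: [-1.592, -2.708, 0.0]
wrist_force: [0.0, 1.1, -1.7]
gripper_width: 0.095
grip_force: 58.4
leg 0 d 215.8 of 100.9 left 121.0
leg 1 d 158.0 of 97.4 left -53.8
leg 2 d 81.0 of 155.2 left 0.1
t 11.3 tcp [ 0.6899 -0.1051  0.1723] yaw 29.1 F [ 0.   1.1 -1.7] M [0.14 0.07 0.02] w 0.095 g 58.4
```

```bash
python3 -m crank '{"increments": [[-1,-0.001,0,0,0,0,0],[-1,-0.002,0,0,0,0,0],[-1,-0.003,0,0,0,0,0],[-1,-0.003,0,0,0,0,0],[-1,-0.003,0,0,0,0,0]]}'; python3 -W ignore -c "
from h import *
where();rows()"
```

```text
time_s: 11.8
eef_pos: [0.6913, -0.1076, 0.1723]
ee_rot: [-1.592, -2.708, -0.0]
wrist_force: [-1.8, 1.6, -0.9]
gripper_width: 0.096
grip_force: 58.5
leg 0 d 218.5 of 100.9 left 122.2
leg 1 d 160.2 of 97.4 left -55.8
leg 2 d 83.9 of 155.2 left 0.1
t 11.8 tcp [ 0.6913 -0.1076  0.1723] yaw 29.1 F [-1.8  1.6 -0.9] M [0.4  0.21 0.01] w 0.096 g 58.5
```

```bash
python3 -m crank '{"increments": [[-1,-0.0005,0,0,0,0,0],[-1,-0.001,0,0,0,0,0],[-1,-0.001,0,0,0,0,0],[-1,-0.001,0,0,0,0,0],[-1,-0.001,0,0,0,0,0]]}';python3 -m crank '{"increments": [[-1,0,0,0,0,0,0],[-1,0,0,0,0,0,0],[-1,0,0,0,0,0,0],[-1,0,0,0,0,0,0],[-1,0,0,0,0,0,0]]}'; python3 -W ignore -c "
from h import *
where();rows()
i=capture('wrist');cv2.imwrite('pics/w2.png',i)"
```

```text
time_s: 12.3
eef_pos: [0.6918, -0.1085, 0.1723]
ee_rot: [-1.592, -2.708, 0.0]
wrist_force: [-2.0, 2.7, -0.5]
gripper_width: 0.097
grip_force: 58.5
time_s: 12.8
eef_pos: [0.6918, -0.1086, 0.1723]
ee_rot: [-1.592, -2.708, 0.0]
wrist_force: [-1.2, 2.4, -0.9]
gripper_width: 0.096
grip_force: 58.5
leg 0 d 219.5 of 100.9 left 122.6
leg 1 d 161.0 of 97.4 left -56.4
leg 2 d 85.0 of 155.2 left 0.1
t 12.8 tcp [ 0.6918 -0.1086  0.1723] yaw 29.1 F [-1.2  2.4 -0.9] M [0.54 0.25 0.01] w 0.096 g 58.5
```

View pics/w2.png

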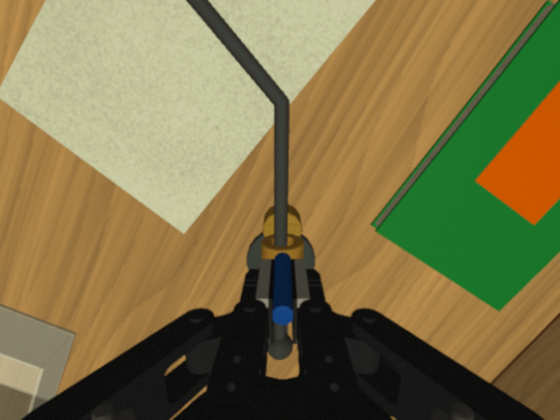

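The ring presses the ball at about 2.7 N, 4 mm compressed. The wrist view shows the ring (282,245) aligned on the last leg; the ball is hidden under the fingers. I'll back off to first contact, lower the ring onto the rod and let go.

```bash
python3 -m crank '{"increments": [[-1,0.001,0,0,0,0,0],[-1,0.002,0,0,0,0,0],[-1,0.003,0,0,0,0,0],[-1,0.004,0,0,0,0,0],[-1,0.005,0,0,0,0,0]]}';python3 -m crank '{"increments": [[-1,0,0,0.001,0,0,0],[-1,0,0,0.002,0,0,0],[-1,0,0,0.0028,0,0,0],[-1,0,0,0.003,0,0,0],[-1,0,0,0.003,0,0,0]]}'; python3 -W ignore -c "
from h import *
where();rows()"
```

```text
time_s: 13.35
eef_pos: [0.6896, -0.1043, 0.1724]
ee_rot: [1.592, 2.708, 0.0]
wrist_force: [-0.4, -0.1, -1.8]
gripper_width: 0.1
grip_force: 58.4
time_s: 13.85
eef_pos: [0.6894, -0.1042, 0.1692]
ee_rot: [-1.592, -2.708, 0.0]
wrist_force: [-0.3, 0.3, -1.6]
gripper_width: 0.094
grip_force: 58.4
leg 0 d 214.9 of 100.9 left 120.6
leg 1 d 157.2 of 97.4 left -53.2
leg 2 d 80.0 of 155.2 left 0.1
t 13.85 tcp [ 0.6894 -0.1042  0.1692] yaw 29.1 F [-0.3  0.3 -1.6] M [0.08 0.02 0.01] w 0.094 g 58.4
```

```bash
python3 -m crank '{"increments": [[-1,0,0,0.0005,0,0,0],[-1,0,0,0.0007,0,0,0]]}';python3 -m crank '{"increments": [[-0.7,0,0,0,0,0,0],[-0.5,0,0,0,0,0,0],[-0.4,0,0,0,0,0,0],[-0.3,0,0,0,0,0,0],[-0.3,0,0,0,0,0,0]]}'; python3 -W ignore -c "
from h import *
where();rows()"; python3 -m crank '{"increments": [[-0.3,0,0,-0.015,0,0,0],[-0.3,0,0,-0.035,0,0,0],[-0.3,0,0,-0.06,0,0,0],[-0.3,0,0,-0.085,0,0,0],[-0.3,0,0,-0.1,0,0,0]]}'
```

```text
time_s: 14.05
eef_pos: [0.6894, -0.1042, 0.1686]
ee_rot: [-1.592, -2.708, 0.0]
wrist_force: [-0.7, 0.4, -1.3]
gripper_width: 0.102
grip_force: 58.4
time_s: 14.55
eef_pos: [0.6895, -0.1042, 0.1686]
ee_rot: [1.592, 2.708, 0.0]
wrist_force: [0.0, 0.3, -0.0]
gripper_width: 0.35
grip_force: 0.0
leg 0 d 215.0 of 100.9 left 120.7
leg 1 d 157.3 of 97.4 left -53.1
leg 2 d 80.0 of 155.2 left 0.2
t 14.55 tcp [ 0.6895 -0.1042  0.1686] yaw 29.1 F [ 0.   0.3 -0. ] M [ 0.04 -0.01 -0.  ] w 0.35 g 0.0
time_s: 15.05
eef_pos: [0.6902, -0.1043, 0.2719]
ee_rot: [1.59, 2.706, 0.002]
wrist_force: [0.1, 0.3, -0.2]
gripper_width: 0.351
grip_force: 0.0
```

```bash
python3 -m crank '{"increments": [[-0.3,0.02,0,0,0,0,0],[-0.3,0.04,0,0,0,0,0],[-0.3,0.06,0,0,0,0,0],[-0.3,0.06,0,0,0,0,0],[-0.3,0.06,0,0,0,0,0]]}';python3 - <<'E'
from h import *
f=lambda i:cv2.resize(i,None,fx=4,fy=4,interpolation=cv2.INTER_CUBIC)
a=capture("scene");b=capture("side")
cv2.imwrite("pics/z3.png",np.vstack([f(a[170:230,190:340]),f(b[170:250,240:390])]))
E
```

```text
time_s: 15.55
eef_pos: [0.6598, -0.0508, 0.2685]
ee_rot: [-1.59, -2.709, 0.0]
wrist_force: [-0.1, -0.0, -0.0]
gripper_width: 0.352
grip_force: 0.0
```

View pics/z3.png

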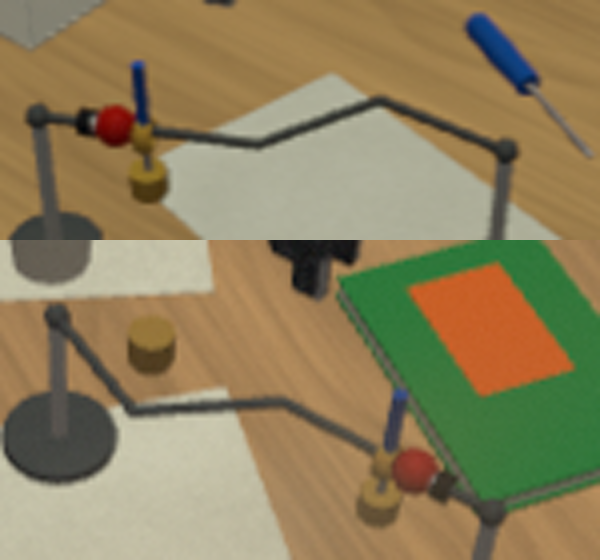

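The ring sits next to the ball: (142,138) in the scene crop, with the ball at (116,126). The stem leans a little, so it may still be swinging. I'll let it settle and measure.

```bash
python3 -m crank '{"increments": [[-0.3,0,0,0,0,0,0],[-0.3,0,0,0,0,0,0],[-0.3,0,0,0,0,0,0],[-0.3,0,0,0,0,0,0],[-0.3,0,0,0,0,0,0]]}' >/dev/null;python3 -m crank '{"increments": [[-0.3,0,0,0,0,0,0],[-0.3,0,0,0,0,0,0],[-0.3,0,0,0,0,0,0],[-0.3,0,0,0,0,0,0],[-0.3,0,0,0,0,0,0]]}';python3 - <<'E'
from h import *
f=lambda i:cv2.resize(i,None,fx=4,fy=4,interpolation=cv2.INTER_CUBIC)
a=capture("scene");b=capture("side")
z=np.vstack([f(a[170:230,190:340]),f(b[170:250,240:390])])
cv2.imwrite("pics/z4.png",z);print(cv2.absdiff(z,cv2.imread("pics/z3.png")).max())
S=camera_params("scene");W=camera_params("side")
d=dict(stemtop=((138,64),(402,393)),stembot=((143,122),(391,447)),ring=((142,138),(383,463)),mass=((148,180),(379,500)),ball=((116,126),(414,471)))
q={}
for k,(a,b) in d.items():
    ra=ray(S,((a[0]+.5)/4-.5+190,(a[1]+.5)/4-.5+170));rb=ray(W,((b[0]+.5)/4-.5+240,(b[1]-239.5)/4-.5+170))
    x,e=tri([ra,rb]);q[k]=x;print(k,x.round(4),round(e,4))
print(np.linalg.norm((q['ring']-q['ball'])))
E
```

```text
time_s: 16.65
eef_pos: [0.6602, -0.0518, 0.2686]
ee_rot: [1.592, 2.708, -0.0]
wrist_force: [0.4, 0.4, -0.2]
gripper_width: 0.351
grip_force: 0.0
24
stemtop [ 0.6924 -0.1027  0.1878] 0.0011
stembot [ 0.691  -0.1034  0.1381] 0.0008
ring [ 0.6893 -0.104   0.1231] 0.0015
mass [ 0.6895 -0.1034  0.0855] 0.0001
ball [ 0.6987 -0.1215  0.1301] 0.0003
0.021075801231120305
```

View pics/z4.png

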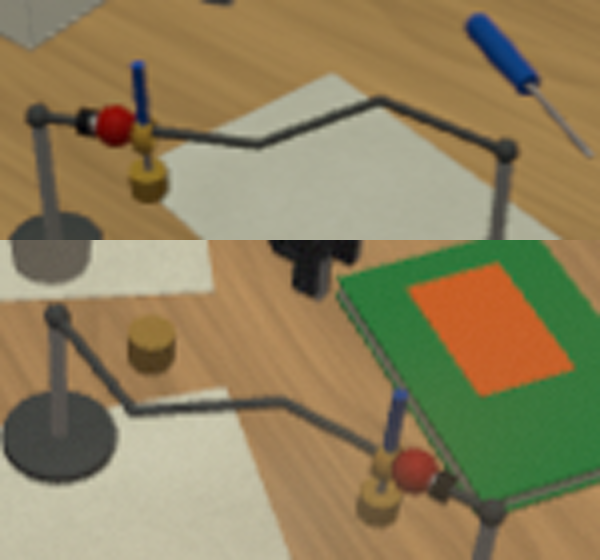

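The ring is still and upright within about 2°, since the apparent lean is mostly perspective. It sits about 20 mm from the ball's centre, which puts it at the ball, and the gripper is clear.

```bash
python3 -c "
from workcell import *
print(job_done())"
```

```text
the job is handed in; nothing more can be done
None
```

I slid the ring round both corners, pressed it on the red ball at about 2.7 N for around half a second, and let go. It rests about 20 mm from the ball's centre (contact distance), the gripper is clear, sideways force on the rod peaked at about 2.7 N in the readings I took, and the job is handed in at about 17 s.

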